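# Restock and face up the swivel canister

### The job

Restock the swivel canister that stands on the bottom board of the small bench rack, under the wire shelf: roll it round on its swivel until its label faces squarely out of the front of the rack, and put into it, through its half-open top, the aluminium spacer that stands at the bottom of the deep black pot. Leave the pot and everything else on the bench standing where they are.

Things in the scene. Friction and masses are not known exactly. Their poses are not given: they have to be found in the camera images.
- rack: Fixed bench rack. Plywood base board 210 x 420 x 15 mm, lying from 60 mm in front of the origin to 150 mm behind it. Four grey uprights 20 mm square, 290 mm tall, centres at x = -25 and +140, y = +-200 mm. Origin on the table; -x points out of the rack's front, y runs along it. On the board, on the line x = 0, at y = -125, 0 and +125 mm, stand the canister, the jar and the tin, in any order.
- rack_shelf_edge (a point): Middle of the front lower edge of the rack's wire shelf, 268 mm above the table. From here, 31 mm in front of the line of containers, the shelf runs 178 mm back and 190 mm to either side, so it hangs over all that stands on the base board; reach in from the front with a tilted tool.
- canister: Swivel canister: steel drum, outside radius 42 mm, smooth and round, 105 mm tall, the lowest 5 mm a smaller black disc. It only turns, without limit, about its upright axis on a swivel with slight friction (1 N along its side turns it) and stays as left. Origin: centre of its underside, 15 mm above the table; its own -x points out through the label's middle. It starts 57 to 180 degrees off, either way.
- canister_label (a point): Centre of the canister's white paper label (about 50 mm wide round the drum and 55 mm tall, with three dark bars), on the drum's outside, 42 mm from the axis, 62 mm above the canister's underside.
- canister_mouth (a point): Point on the canister's axis at its rim, 105 mm above its underside, 120 mm above the table. Wall 4 mm (inside radius 38 mm); inner floor 50 mm below the rim. A flat steel cover, 3 mm thick, closes the top opposite the label, from 10 mm past the axis on; the rest of the top, on the label's side, is open.
- pot_mouth (a point): Centre of the mouth of the deep pot: a loose, open, round black plastic pot 74 mm tall, outside radius 46 mm, inside radius 42 mm, floor 5 mm thick, about 0.8 kg, standing on the table. The mouth is 74 mm above the table; z is up.
- pot: The same deep pot; origin at the centre of its underside.
- spacer_mid (a point): Centre (half-way up) of the spacer: an aluminium cylinder 18 mm in diameter and 50 mm tall, about 30 g, loose, standing upright on the floor of the deep pot within 8 mm of its middle, so its top is 55 mm above the table, 19 mm below the pot's mouth. Its z axis is its long axis.
- spacer: The same spacer; origin at the centre of its underside end.
- jar: Bystander: lidded clear jar, radius 33 mm, 105 mm tall, loose on the rack's base board beside the canister. Origin at the centre of its underside.
- tin: Bystander: closed plain tin, radius 36 mm, 78 mm tall, loose on the rack's base board beside the canister. Origin at the centre of its underside.
- carton: Bystander: small cardboard carton 60 x 45 x 50 mm tall, loose on the table 110 to 130 mm to the right (-y) of the pot's axis. Origin at the centre of its underside.
- tape_roll: Bystander: grey roll of tape lying flat, radius 35 mm, 22 mm tall, loose on the table between pot and rack, in front. Origin at the centre of its underside.
- weight: Bystander: brass cylinder weight, radius 24 mm, 35 mm tall, loose on the table in front of the rack. Origin at the centre of its underside.
- wrench: Bystander: steel wrench about 150 mm long lying flat on the table in front of the rack. Origin under its middle, x along its length.

How it is judged:
By the outcome, as a careful person would: the job done as asked, in the order asked, and still so for the second after the job is handed in, with the robot touching nothing.
It also fails if it takes over 72 s, if anything falls off the work surface, if the arm or the gripper's body presses on something with over 40 N, if the wrist force passes 120 N, or if a joint passes its speed limit or range.

### The arm

A 6-joint arm with a two-finger parallel gripper is mounted at the origin on the work surface. World frame = base frame: x ahead of the robot, y to its left, z up, the work surface at z = 0. Lengths are in m, angles in rad, forces in N, time in s.
With the tool pointing down it reaches from about 0.2 to 0.875 m from the base axis. Payload 3.4 kg.
Tool frame: the origin (TCP) lies on the centre line of the jaws, within the pads' length; the fingertips stand 14 mm ahead of it and the grasp point (between the pads) lies 5 mm behind it; x points along the fingers, y is the direction in which the jaws open and shut, and the axes are right-handed (so a half turn about x gives the same grasp; the last joint's range is limited). The gripper opens to 94 mm and grips with 3 to 60 N. Pads are 16 mm wide; open, the fingers measure 119 mm over their backs; the gripper's body (75 mm by 177 mm) begins 78 mm behind the grasp point.
Start: joints at [-1.463, 0.276, 1.505, -0, 1.361, -0.121], TCP at [0.13, -0.56, 0.219] pointing down, gripper open.
Joint ranges: [-2.89, 2.89], [-0.75, 2.08], [0.22, 2.7], [-1.18, 4.32], [0.11, 2.71], [-2.7, 2.7]. Speed limits (rad/s): [2.57, 2.57, 3.14, 3.14, 3.14, 3.14].

### API

Orientations are given as a 3x3 rotation matrix whose columns are the frame's x, y, z axes.
In Python, from rig import manip, cams gives the robot as it stands.
- The arm moves only by the tool move_arm, never from a script. Its argument "series" is a list of rows, each a list of 3 entries, a list of its own where there are three numbers: the turn, a rotation vector about the world's x, y, z in degrees, then the shift along the world's x, y, z in m, then the finger opening in m, from 0 to 0.094. In form: [[[rx, ry, rz], [x, y, z], claw], ...]. A call has exactly 10 rows; each row shifts and turns the commanded pose from where the row before left it; what a row does not reach is not made up. A row lasts 1/10 s, in which the tool goes at most 50 mm and 8.59 degrees, less where a joint would pass 70% of its speed; a pose out of reach is approached as far as the arm can. A call is refused whole if a number of a shift passes 0.05 or a number of a turn 8.59, either way. A call with a gripper value outside its range is refused whole. The fingers move at their own pace and stop on an object; "newtons" is the grip in N (left out, the last holds). Time passes only in rows, so rows that do not move let the fingers close, or fill a call up. It gives the time, the measured TCP pose, the force and the opening at its end, in the units of the state.
- manip.get_obs(): the state, without advancing time (a new reading comes with each control period).
- cams.snapshot(name): name is "scene" or "top" or "wrist"; returns a dict with "img" (480x640x3 uint8, red, green, blue), "K" (3x3 intrinsics, pixels), "R" (3x3) and "t" (3): a world point X has camera coordinates R X + t. Camera axes: x right, y down, z forward; pixel columns grow to the right and rows downward; lengths in m; the calibration is good to about 2 mm. The wrist camera is an equidistant fisheye: a pixel r from the principal point sees the ray r / f radians off the axis. A picture is of the moment at which its call begins. There is no depth.
- manip.finish_job(): hands the job in, once; it reports no verdict.
The state is a dict: "clock": time; "qpos": joint angles; "joint_vel": joint speeds; "joint_torque": joint torques, N m; "ee_pos": TCP position; "tcp_rot": TCP orientation; "ft_force": force on the tool from outside, world axes, zero at the start; "ft_torque": the same for the moment, N m; "grip_width": finger opening in m.
Only numpy, scipy, OpenCV 4.12 (cv2) and the standard library are available. Lean on these libraries where they do the work, as an engineer would, in place of code of your own. Each camera call takes 0.05 s, during which the arm holds its last target.

## Working session

There is one attempt and no reset: what is moved stays moved. The work goes in short steps, Python scripts to look and compute and a tool call to move; the robot and the scene stay as the last step left them, time stands still between calls to the robot, and variables do not carry over. Pictures are saved under pics/ and viewed, and the job is handed in when it is done.

Besides the shell and the picture viewer there is one more tool, called after "Emit:" in YAML: its name, and indented under it one key for each argument. move_arm: Moves the arm, as the interface text tells. Its arguments: {"type":"object","properties":{"series":{"type":"array"},"newtons":{"type":"number"}},"required":["series"]}

```bash
ls; mkdir -p pics
python3 - <<'E'
from rig import manip,cams
import cv2,numpy as np
o=manip.get_obs()
for k,v in o.items(): print(k,np.round(v,3).tolist())
for n in ["scene","top","wrist"]:
    s=cams.snapshot(n); cv2.imwrite(f"pics/{n}0.png",s["img"][:,:,::-1]); print(n,np.round(s["K"],1).tolist(),np.round(s["R"],3).tolist(),np.round(s["t"],3).tolist(), np.round(-s["R"].T@s["t"],3))
E
```

```text
pics
clock 0.0
qpos [-1.463, 0.277, 1.506, 0.0, 1.361, -0.121]
joint_vel [0.001, 0.0, 0.001, -0.001, 0.0, 0.0]
joint_torque [-0.003, -40.46, -23.723, 0.07, 0.035, -0.0]
ee_pos [0.13, -0.559, 0.219]
tcp_rot [[-0.0, 0.227, -0.974], [0.002, -0.974, -0.227], [-1.0, -0.002, -0.0]]
ft_force [0.62, 0.752, -0.178]
ft_torque [0.016, -0.006, -0.054]
grip_width 0.094
scene [[487.6, 0.0, 328.9], [0.0, 487.6, 232.9], [0.0, 0.0, 1.0]] [[-0.656, 0.755, -0.001], [0.588, 0.51, -0.628], [-0.473, -0.412, -0.778]] [0.425, -0.161, 1.331] [1.003 0.31  0.935]
top [[461.5, 0.0, 322.1], [0.0, 461.5, 238.0], [0.0, 0.0, 1.0]] [[-0.009, -1.0, 0.022], [-0.986, 0.005, -0.165], [0.165, -0.023, -0.986]] [-0.109, 0.559, 0.961] [ 0.392 -0.09   1.042]
wrist [[371.6, 0.0, 320.8], [0.0, 371.6, 242.9], [0.0, 0.0, 1.0]] [[0.227, -0.974, -0.0], [-0.933, -0.218, 0.288], [-0.281, -0.065, -0.958]] [-0.575, -0.031, 0.392] [ 0.212 -0.541  0.384]
```

View pics/scene0.png

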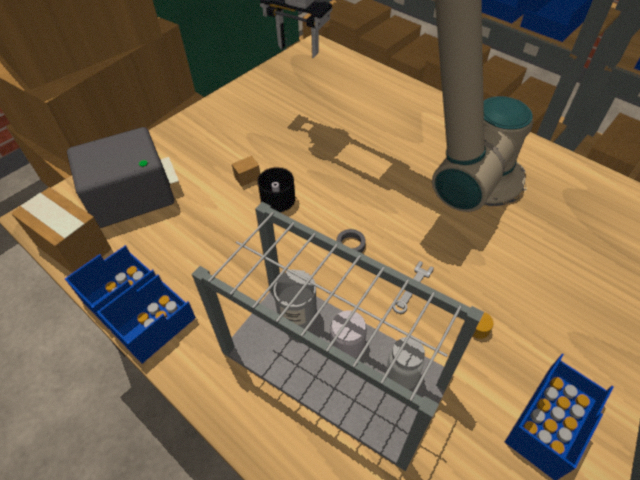

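View pics/top0.png

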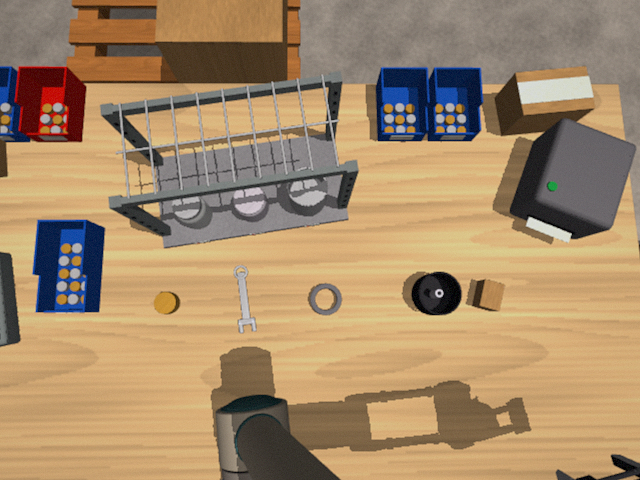

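View pics/wrist0.png

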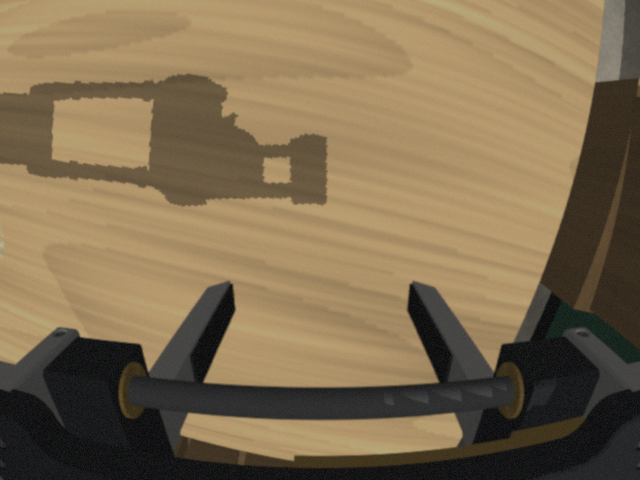

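The canister is the -y container (scene ~(295,295), top ~(307,190)). Bars of its label show at scene ~(297,315), on the back. The pot is at top (437,292) with the spacer at (439,293). I'll zoom in next.

```bash
cat > h.py <<'E'
import numpy as np,cv2
def proj(s,X):
    X=np.atleast_2d(X); c=X@s["R"].T+s["t"]; p=c@s["K"].T; return p[:,:2]/p[:,2:]
def ray(s,uv):
    K=s["K"]; d=np.array([(uv[0]-K[0,2])/K[0,0],(uv[1]-K[1,2])/K[1,1],1.])
    return -s["R"].T@s["t"], s["R"].T@d
def rayw(s,uv):
    K=s["K"]; a=np.array([(uv[0]-K[0,2]),(uv[1]-K[1,2])])/K[0,0]; th=np.linalg.norm(a)
    d=np.r_[a/th*np.sin(th),np.cos(th)]; return -s["R"].T@s["t"], s["R"].T@d
def projw(s,X):
    X=np.atleast_2d(X); c=X@s["R"].T+s["t"]; r=np.linalg.norm(c[:,:2],axis=1); th=np.arctan2(r,c[:,2])
    return s["K"][:2,2]+s["K"][0,0]*c[:,:2]/r[:,None]*th[:,None]
def plane(od,z):
    o,d=od; return o+d*(z-o[2])/d[2]
E
python3 - <<'E'
import cv2
t=cv2.imread('pics/top0.png'); s=cv2.imread('pics/scene0.png')
cv2.imwrite('pics/t1.png',cv2.resize(t[60:260,95:365],(800,593),interpolation=cv2.INTER_CUBIC))
cv2.imwrite('pics/s1.png',cv2.resize(s[240:390,220:420],(800,600),interpolation=cv2.INTER_CUBIC))
cv2.imwrite('pics/t2.png',cv2.resize(t[250:335,390:510],(800,567),interpolation=cv2.INTER_CUBIC))
E
```

```text
(no output)
```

View pics/t1.png

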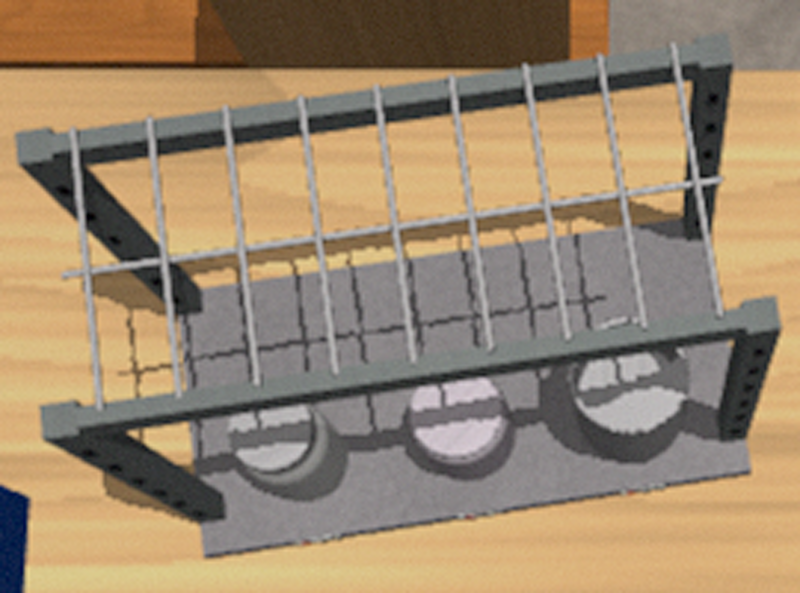

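View pics/s1.png

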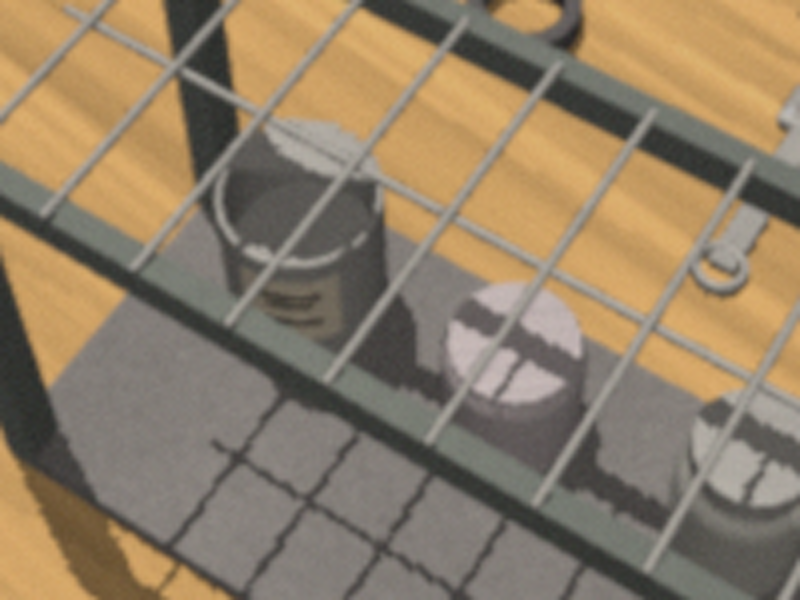

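View pics/t2.png

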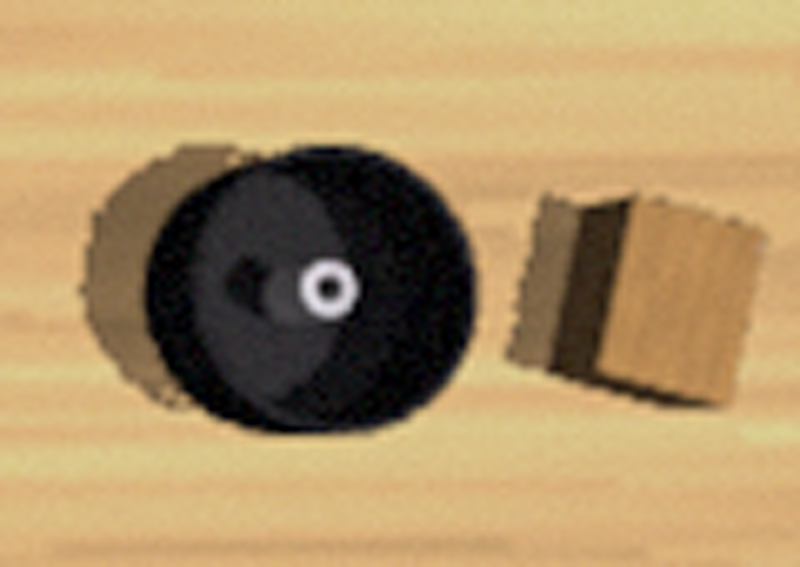

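Run:
```python
from rig import cams
from h import *
from scipy.optimize import least_squares
s=cams.snapshot("top")
f=800/270
P=lambda u,v:(95+u/f,60+v/f)
obs=[((205,557),(-.06,.21,.007)),((750,472),(-.06,-.21,.007)),
((42,406),(-.015,.21,.29)),((46,438),(-.035,.21,.29)),((776,298),(-.015,-.21,.29)),((779,330),(-.035,-.21,.29)),
((17,135),(.15,.21,.29)),((20,164),(.13,.21,.29)),((728,36),(.15,-.21,.29)),((733,66),(.13,-.21,.29))]
uv=np.array([P(*o[0]) for o in obs]); L=np.array([o[1] for o in obs])
def W(p):
    c,n=np.cos(p[2]),np.sin(p[2]); return np.c_[p[0]+c*L[:,0]-n*L[:,1],p[1]+n*L[:,0]+c*L[:,1],L[:,2]]
r=least_squares(lambda p:(proj(s,W(p))-uv).ravel(),[.5,.1,0],loss='soft_l1')
print(r.x,np.degrees(r.x[2])); print(np.round(proj(s,W(r.x))-uv,1).tolist())
x,y,a=r.x; c,n=np.cos(a),np.sin(a)
for yy in(-.125,0,.125): print(yy,x-n*yy,y+c*yy)
C=np.array([x+n*.125,y-c*.125]);print("can",C)
# pot & spacer
img=s["img"]
g=800/120; pu=lambda u,v:(390+u/g,250+v/g)
m=(img.max(2)<75).astype(np.uint8); m[:260]=0;m[330:]=0;m[:,:405]=0;m[:,465:]=0
cs,_=cv2.findContours(m,cv2.RETR_EXTERNAL,cv2.CHAIN_APPROX_NONE); ct=max(cs,key=cv2.contourArea); print(cv2.fitEllipse(ct),cv2.boundingRect(ct))
print("spacer top",plane(ray(s,pu(328,290)),.055), "pot rim R edge",plane(ray(s,pu(478,290)),.074),"top",plane(ray(s,pu(340,145)),.074),"L",plane(ray(s,pu(145,290)),.074))
# scene
sc=cams.snapshot("scene"); cv2.imwrite('pics/s2.png',cv2.resize(sc["img"][150:225,230:330,::-1],(800,600),interpolation=cv2.INTER_CUBIC))
# canister features: project predicted rim in scene
th=np.arange(0,360,30)*np.pi/180
q=proj(sc,np.c_[C[0]+.042*np.cos(th),C[1]+.042*np.sin(th),0*th+.12])
print(np.round((q-[220,240])*4).tolist())
# label: chord of cover ends; label centre at scene crop (297,305)
for uv in [(243,285),(342,293),(240,268),(345,280)]:
    o,d=ray(sc,(220+uv[0]/4,240+uv[1]/4))
    A=d[0]**2+d[1]**2; e=o[:2]-C; B=2*e@d[:2]; D=e@e-.042**2
    ss=(-B-np.sqrt(max(0,B*B-4*A*D)))/2/A; X=o+ss*d; print(uv,X,np.degrees(np.arctan2(X[1]-C[1],X[0]-C[0])))
```

```text
[0.63528431 0.04186183 0.14987704] 8.58732195493595
[[0.5, -0.0], [0.4, 0.5], [-0.8, -0.1], [-1.2, 0.7], [0.2, -0.2], [1.2, 0.2], [-0.5, -0.8], [-0.6, 0.2], [0.4, -0.6], [0.6, -0.2]]
-0.125 0.6539488760421531 -0.08173685221296793
0 0.6352843067831525 0.04186182842066978
0.125 0.6166197375241519 0.16546050905430748
can [ 0.65394888 -0.08173685]
((436.23297119140625, 293.441650390625), (42.43341064453125, 49.14412307739258), 87.01416778564453) (412, 272, 49, 43)
spacer top [ 0.43568723 -0.36203526  0.055     ] pot rim R edge [ 0.43446259 -0.40429686  0.074     ] top [ 0.48049404 -0.36296233  0.074     ] L [ 0.43531895 -0.29896951  0.074     ]
[[241.0, 243.0], [281.0, 261.0], [326.0, 258.0], [364.0, 236.0], [384.0, 202.0], [382.0, 164.0], [359.0, 134.0], [320.0, 119.0], [277.0, 121.0], [240.0, 141.0], [219.0, 174.0], [219.0, 211.0]]
(243, 285) [ 0.69577694 -0.08553332  0.07547297] -5.186157758517086
(342, 293) [ 0.66890383 -0.04248957  0.08145889] 69.14094770121777
(240, 268) [ 0.69574465 -0.08587369  0.09178593] -5.6525753310227715
(345, 280) [ 0.66688384 -0.04177829  0.09241037] 72.06274083331319
```

View pics/s2.png

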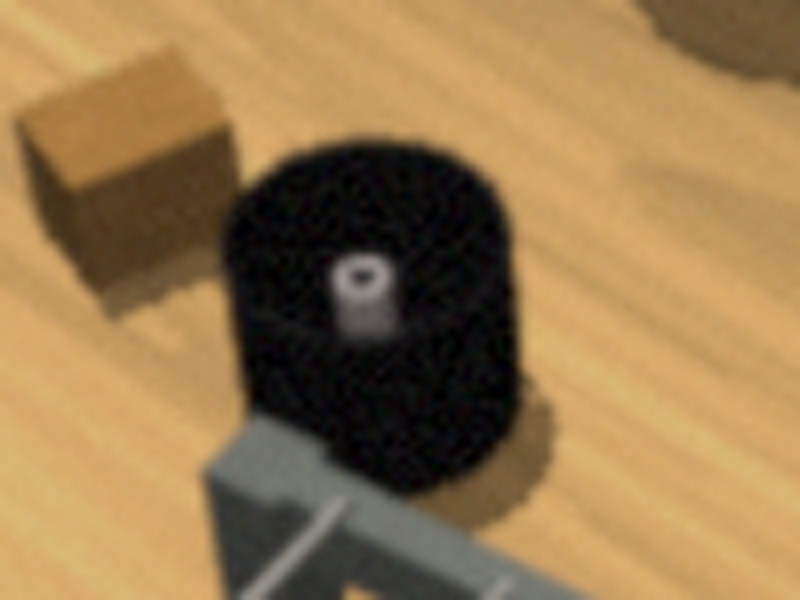

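Rack yaw is 8.6° and the canister axis is at (0.654, -0.082). The label faces about 32° world, so it needs about +156° counter-clockwise. I'll put the closed fingertips through the open half of the top, push the cover's straight edge round, and then align against it. First the approach.

Emit:
move_arm:
  series:
    - [[0,0,-4.5],[0.023,0.024,0],0]
    - [[0,0,0],[0.023,0.024,0],0]
    - [[0,0,0],[0.023,0.024,0],0]
    - [[0,0,0],[0.023,0.024,0],0]
    - [[0,0,0],[0.023,0.024,0],0]
    - [[0,0,0],[0.023,0.024,0],0]
    - [[0,0,0],[0.023,0.024,0],0]
    - [[0,0,0],[0.023,0.024,0],0]
    - [[0,0,0],[0.023,0.024,0],0]
    - [[0,0,0],[0.023,0.024,0],0]
  newtons: 20

```text
clock: 1.25
ee_pos: [0.3612, -0.3189, 0.2195]
tcp_rot: [[0.0, 0.15, -0.989], [-0.0, -0.989, -0.15], [-1.0, 0.0, -0.0]]
ft_force: [-0.4, 0.2, 0.0]
grip_width: 0.017
```

Emit:
move_arm:
  series:
    - [[0.745,-4.94,0],[0.023,0.024,0],0]
    - [[0.745,-4.94,0],[0.023,0.024,0],0]
    - [[0.745,-4.94,0],[0.023,0.024,0],0]
    - [[0.745,-4.94,0],[0.023,0.024,0],0]
    - [[0.745,-4.94,0],[0.023,0.024,0],0]
    - [[0.745,-4.94,0],[0.023,0.024,0],0]
    - [[0.745,-4.94,0],[0.02,0.024,0],0]
    - [[0.745,-4.94,0],[0.01,0.024,0],0]
    - [[0.745,-4.94,0],[0,0.024,0],0]
    - [[0.745,-4.94,0],[0,0.024,0],0]

```text
clock: 2.25
ee_pos: [0.5283, -0.0794, 0.2199]
tcp_rot: [[0.759, 0.15, -0.634], [0.113, -0.989, -0.097], [-0.641, 0.002, -0.767]]
ft_force: [0.6, 0.5, -0.1]
grip_width: 0.0006
```

Run:
```python
from rig import manip,cams
import cv2,numpy as np
from h import *
s=cams.snapshot("wrist"); cv2.imwrite("pics/w1.png",s["img"][:,:,::-1])
np.savez("w1.npz",**{k:s[k] for k in s})
C=np.array([.654,-.0817]); 
for r,z in((.042,.12),(.042,.02)):
  th=np.radians(np.arange(0,360,45)+8.6); print(np.round(projw(s,np.c_[C[0]+r*np.cos(th),C[1]+r*np.sin(th),0*th+z])).tolist())
o=manip.get_obs();print(np.round(o["qpos"],2))
```

```text
[[341.0, 190.0], [311.0, 200.0], [296.0, 225.0], [309.0, 253.0], [345.0, 266.0], [378.0, 253.0], [389.0, 226.0], [373.0, 200.0]]
[[337.0, 246.0], [312.0, 255.0], [301.0, 277.0], [312.0, 301.0], [339.0, 312.0], [366.0, 301.0], [375.0, 277.0], [363.0, 255.0]]
[-0.72 -0.06  2.29  1.24  0.68 -0.24]
```

View pics/w1.png

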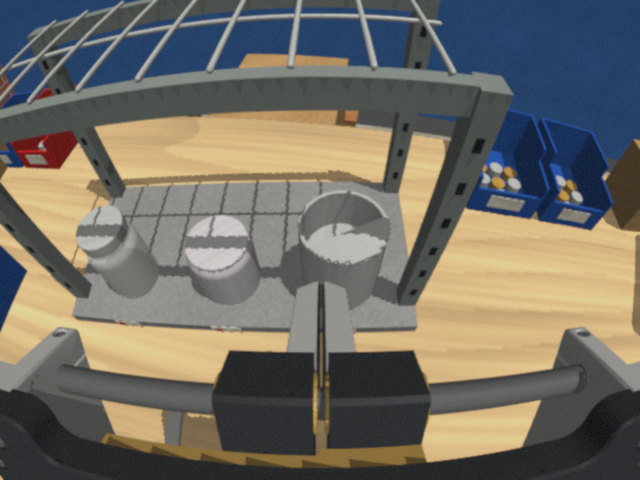

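Run:
```python
import cv2
t=cv2.imread('pics/w1.png')
cv2.imwrite('pics/w1z.png',cv2.resize(t[175:325,260:430],(793,700)[:0] or (680,600),interpolation=cv2.INTER_CUBIC))
```

```text
(no output)
```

View pics/w1z.png

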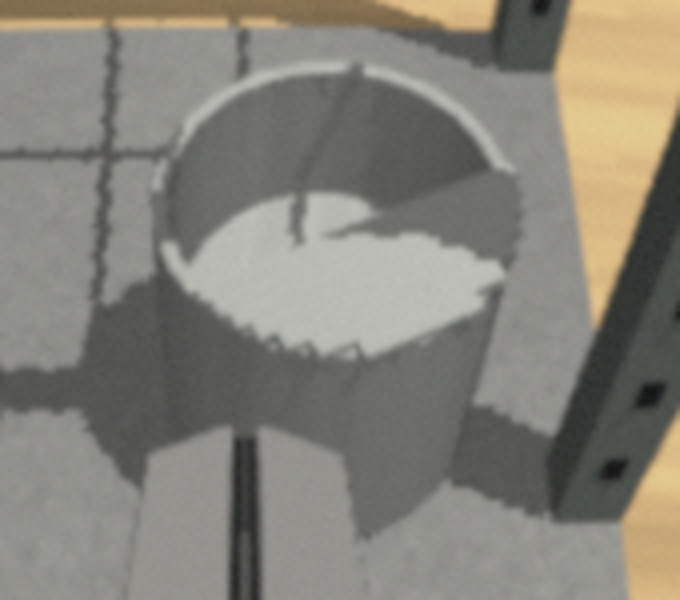

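Run:
```python
import numpy as np
from h import *
s=dict(np.load("w1.npz"))
P=lambda u,v:plane(rayw(s,(260+u/4,175+v/4)),.12)
a,b=P(512,172),P(185,288); print(a,b); v=b-a; print(np.linalg.norm(v[:2]), np.degrees(np.arctan2(v[1],v[0]))-90)
c=P(325,235);v=c-a;print(c,np.degrees(np.arctan2(v[1],v[0]))-90)
pts=np.array([P(*q)[:2] for q in[(340,62),(180,130),(153,195),(260,345),(360,358),(520,190),(440,105)]])
A=np.c_[2*pts,np.ones(len(pts))];x=np.linalg.lstsq(A,(pts**2).sum(1),rcond=None)[0];print(x[:2],np.sqrt(x[2]+x[:2]@x[:2]))
```

```text
[ 0.66884812 -0.12214205  0.12      ] [ 0.62601565 -0.05303229  0.12      ]
0.08130669636241603 31.789579204910538
[ 0.64450899 -0.0813301   0.12      ] 30.810694722892435
[ 0.65386787 -0.08267877] 0.04118720428094229
```

Emit:
move_arm:
  series:
    - [[0,0,0],[0.0127,0.0014,-0.007],0]
    - [[0,0,0],[0.0127,0.0014,-0.007],0]
    - [[0,0,0],[0.0127,0.0014,-0.007],0]
    - [[0,0,0],[0.0127,0.0014,-0.007],0]
    - [[0,0,0],[0.0127,0.0014,-0.007],0]
    - [[0,0,0],[0.0127,0.0014,-0.007],0]
    - [[0,0,0],[0.0127,0.0014,-0.007],0]
    - [[0,0,0],[0.0127,0.0014,-0.007],0]
    - [[0,0,0],[0.0127,0.0014,-0.007],0]
    - [[0,0,0],[0.0127,0.0014,-0.007],0]

```text
clock: 3.3
ee_pos: [0.6569, -0.0667, 0.1496]
tcp_rot: [[0.757, 0.15, -0.636], [0.114, -0.989, -0.097], [-0.644, 0.001, -0.765]]
ft_force: [-0.5, 0.9, 0.2]
grip_width: 0.0006
```

Run:
```python
from rig import manip,cams
import cv2,numpy as np
s=cams.snapshot("wrist"); cv2.imwrite("pics/w2.png",cv2.resize(s["img"][150:400,180:480,::-1],(720,600)))
```

```text
(no output)
```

View pics/w2.png

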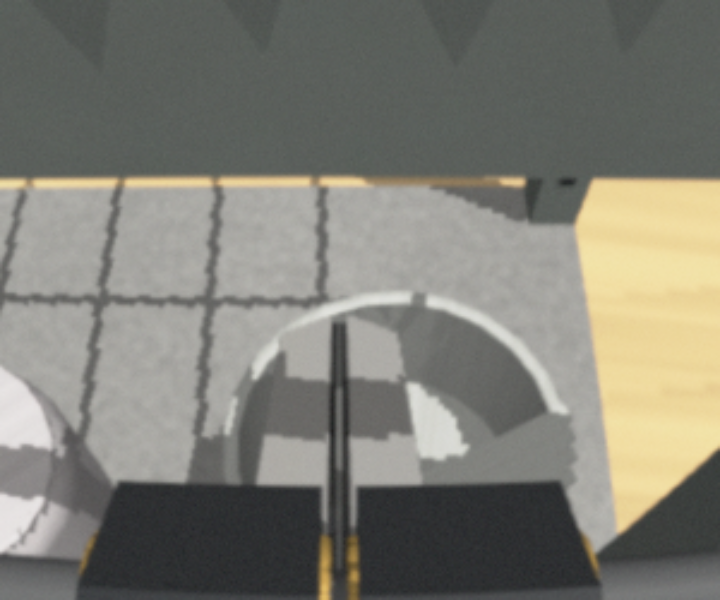

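Emit:
move_arm:
  series:
    - [[0,0,0],[-0.002,0,-0.003],0]
    - [[0,0,0],[0,0,-0.003],0]
    - [[0,0,0],[0,0,-0.003],0]
    - [[0,0,0],[0,0,-0.003],0]
    - [[0,0,0],[0,0,-0.003],0]
    - [[0,0,0],[0,0,-0.003],0]
    - [[0,0,0],[0,0,-0.003],0]
    - [[0,0,0],[0,0,-0.003],0]
    - [[0,0,0],[0,0,-0.003],0]
    - [[0,0,0],[0,0,-0.003],0]

```text
clock: 4.35
ee_pos: [0.6552, -0.0656, 0.1217]
tcp_rot: [[0.76, 0.151, -0.632], [0.116, -0.989, -0.097], [-0.639, -0.0, -0.769]]
ft_force: [-0.8, 1.8, 9.6]
grip_width: 0.0006
```

Run:
```python
from rig import manip,cams
import cv2,numpy as np
s=cams.snapshot("wrist"); cv2.imwrite("pics/w3.png",cv2.resize(s["img"][150:400,180:480,::-1],(720,600)))
a=np.radians(8.59);R=np.array([[np.cos(a),-np.sin(a)],[np.sin(a),np.cos(a)]])
prev=np.array([.654,-.0667+0.0])
# contact waypoints
for lam in range(23,182,12):
    l=np.array([np.cos(np.radians(lam)),np.sin(np.radians(lam))]);m=np.array([-l[1],l[0]])
    k=-10+14*abs(l[0])+12.5*abs(l[1]); p=k*l+14*m+[-2,0]
    w=R@p/1000+[.654,-.0825]; print(lam,np.round(p,1),np.round(w,4),np.round(w-prev,4)); prev=w
```

```text
23 [-0.3 15.9] [ 0.6513 -0.0668] [-0.0027 -0.0001]
35 [-3.  16.4] [ 0.6486 -0.0667] [-0.0027  0.0001]
47 [-6.3 15.9] [ 0.6454 -0.0677] [-0.0032 -0.001 ]
59 [-9.9 14. ] [ 0.6421 -0.0701] [-0.0033 -0.0024]
71 [-13.2  10.6] [ 0.6394 -0.074 ] [-0.0027 -0.0039]
83 [-15.4   5.8] [ 0.6379 -0.0791] [-0.0015 -0.0051]
95 [-16.3   2.4] [ 0.6376 -0.0825] [-0.0004 -0.0034]
107 [-17.2   1.7] [ 0.6368 -0.0834] [-0.0008 -0.0009]
119 [-18.  -0.] [ 0.6362 -0.0852] [-0.0006 -0.0018]
131 [-18.2  -2.7] [ 0.6364 -0.0879] [ 0.0002 -0.0027]
143 [-17.4  -5.9] [ 0.6377 -0.091 ] [ 0.0013 -0.0031]
155 [-15.1  -9.3] [ 0.6404 -0.094 ] [ 0.0027 -0.003 ]
167 [-11.4 -12.2] [ 0.6445 -0.0963] [ 0.0041 -0.0023]
179 [ -6.5 -13.9] [ 0.6497 -0.0972] [ 0.0052 -0.001 ]
```

View pics/w3.png

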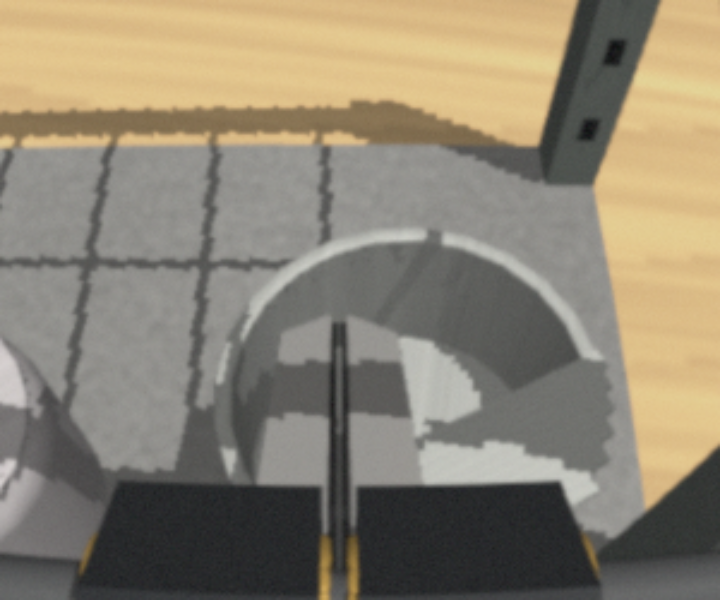

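Fz shows 9.6 N of light contact from below, so a finger's underside is touching. I'll raise a few mm, since only the 3 mm cover needs engaging, and recompute the arc.

Run:
```python
import numpy as np
a=np.radians(8.59);R=np.array([[np.cos(a),-np.sin(a)],[np.sin(a),np.cos(a)]])
prev=np.array([.6552,-.0656])
for lam in [23,35,47,59,71,83,95,107,119,131,143,155,167,179]:
    l=np.array([np.cos(np.radians(lam)),np.sin(np.radians(lam))]);m=np.array([-l[1],l[0]])
    k=-10+9.5*abs(l[0])+12.5*abs(l[1]); p=k*l+18*m+[-4.5,0]
    w=R@p/1000+[.654,-.0825]; print(lam,np.round(p,1),np.round(w,4),np.round(w-prev,4)); prev=w
```

```text
23 [-8.2 18. ] [ 0.6432 -0.0659] [-0.012  -0.0003]
35 [-10.8  17.6] [ 0.6407 -0.0667] [-0.0025 -0.0008]
47 [-13.8  16.4] [ 0.6379 -0.0684] [-0.0028 -0.0016]
59 [-17.   14.1] [ 0.635  -0.0711] [-0.0028 -0.0028]
71 [-19.9  10.5] [ 0.6327 -0.0751] [-0.0023 -0.004 ]
83 [-21.9   5.7] [ 0.6315 -0.0801] [-0.0013 -0.005 ]
95 [-22.7   1.7] [ 0.6313 -0.0842] [-0.0002 -0.0041]
107 [-23.1  -0.7] [ 0.6313 -0.0867] [-0.     -0.0025]
119 [-22.9  -3.9] [ 0.6319 -0.0898] [ 0.0006 -0.0031]
131 [-21.8  -7.5] [ 0.6336 -0.0932] [ 0.0017 -0.0034]
143 [-19.4 -11.3] [ 0.6365 -0.0966] [ 0.0029 -0.0034]
155 [-15.6 -14.7] [ 0.6407 -0.0993] [ 0.0042 -0.0028]
167 [-10.6 -17.1] [ 0.6461 -0.101 ] [ 0.0054 -0.0016]
179 [ -4.5 -18. ] [ 0.6522 -0.101 ] [ 0.0061 -0.    ]
```

Emit:
move_arm:
  series:
    - [[0,0,0],[0,0,0.006],0]
    - [[0,0,0],[-0.004,0,0],0]
    - [[0,0,0],[-0.004,0,0],0]
    - [[0,0,0],[-0.004,0,0],0]
    - [[0,0,0],[-0.0025,-0.001,0],0]
    - [[0,0,0],[-0.003,-0.0015,0],0]
    - [[0,0,0],[-0.003,-0.003,0],0]
    - [[0,0,0],[-0.002,-0.004,0],0]
    - [[0,0,0],[0,0,0],0]
    - [[0,0,0],[0,0,0],0]

```text
clock: 5.4
ee_pos: [0.6308, -0.0756, 0.1256]
tcp_rot: [[0.757, 0.149, -0.636], [0.114, -0.989, -0.096], [-0.643, 0.0, -0.765]]
ft_force: [0.9, 1.2, 2.8]
grip_width: 0.0001
```

Run:
```python
from rig import manip,cams
import cv2,numpy as np
s=cams.snapshot("wrist"); cv2.imwrite("pics/w4.png",cv2.resize(s["img"][150:400,180:480,::-1],(720,600)))
```

```text
(no output)
```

View pics/w4.png

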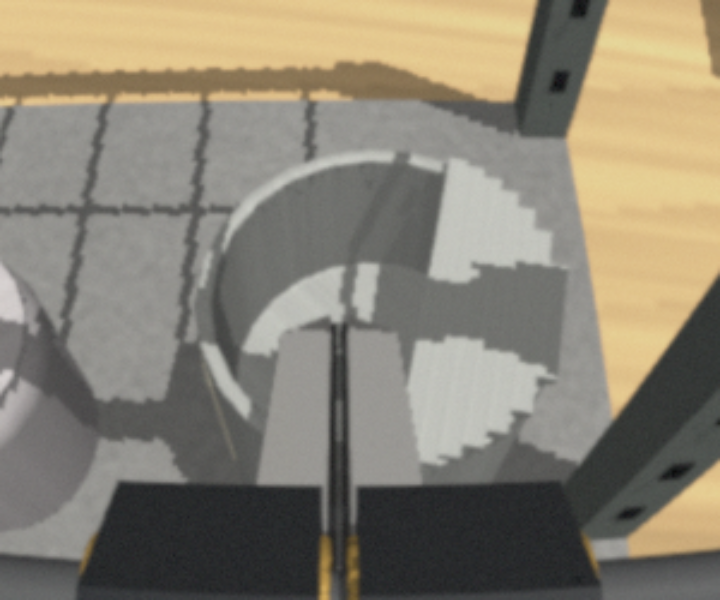

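The cover edge has turned with the finger; the chord now runs roughly along the rack's x. I'll continue the arc.

Emit:
move_arm:
  series:
    - [[0,0,0],[0,-0.005,0],0]
    - [[0,0,0],[0,-0.004,0],0]
    - [[0,0,0],[0,-0.0025,0],0]
    - [[0,0,0],[0.0005,-0.003,0],0]
    - [[0,0,0],[0.0015,-0.0035,0],0]
    - [[0,0,0],[0.003,-0.0035,0],0]
    - [[0,0,0],[0.004,-0.003,0],0]
    - [[0,0,0],[0.005,-0.001,0],0]
    - [[0,0,0],[0,0,0],0]
    - [[0,0,0],[0,0,0],0]

```text
clock: 6.45
ee_pos: [0.6444, -0.0995, 0.1255]
tcp_rot: [[0.756, 0.153, -0.636], [0.118, -0.988, -0.097], [-0.643, -0.001, -0.765]]
ft_force: [-2.4, 5.4, 2.6]
grip_width: 0.0004
```

Run:
```python
from rig import manip,cams
import cv2,numpy as np
s=cams.snapshot("wrist"); cv2.imwrite("pics/w5.png",cv2.resize(s["img"][150:400,180:480,::-1],(720,600)))
```

```text
(no output)
```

View pics/w5.png

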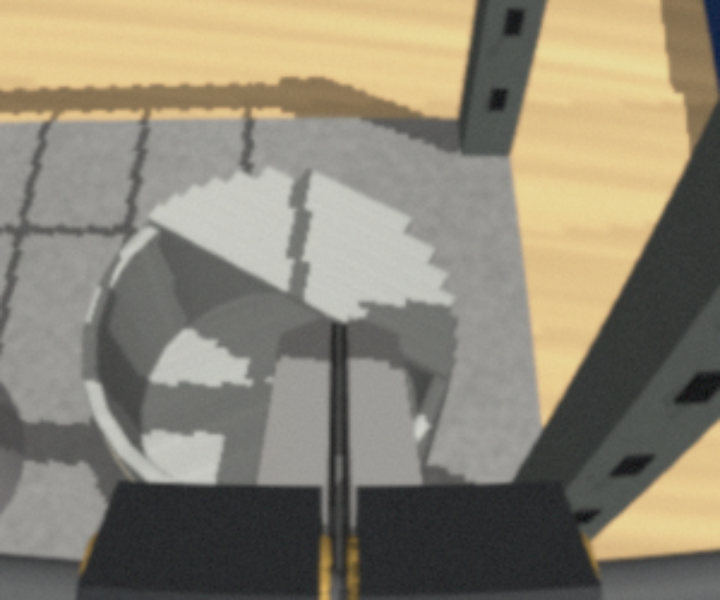

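Emit:
move_arm:
  series:
    - [[0,0,0],[0.0015,0.001,0],0]
    - [[0,0,0],[0.0015,0.0005,0],0]
    - [[0,0,0],[0.0015,0.0002,0],0]
    - [[0,0,0],[0.0015,0.0002,0],0]
    - [[0,0,0],[0.0015,0.0002,0],0]
    - [[0,0,0],[0.001,0.0002,0],0]
    - [[0,0,0],[0.001,0.0002,0],0]
    - [[0,0,0],[0,0,0],0]
    - [[0,0,0],[0,0,0],0]
    - [[0,0,0],[0,0,0],0]

```text
clock: 7.5
ee_pos: [0.6527, -0.0964, 0.125]
tcp_rot: [[0.755, 0.153, -0.637], [0.118, -0.988, -0.098], [-0.644, -0.001, -0.765]]
ft_force: [-7.8, 5.8, 5.3]
grip_width: 0.0004
```

```bash
cat > snap.py <<'E'
import sys
from rig import manip,cams
import cv2,numpy as np
n=sys.argv[1]
s=cams.snapshot("wrist"); np.savez(n+".npz",**{k:s[k] for k in s}); cv2.imwrite(f"pics/{n}.png",cv2.resize(s["img"][150:400,180:480,::-1],(720,600)))
E
python3 snap.py w6
```

```text
(no output)
```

View pics/w6.png

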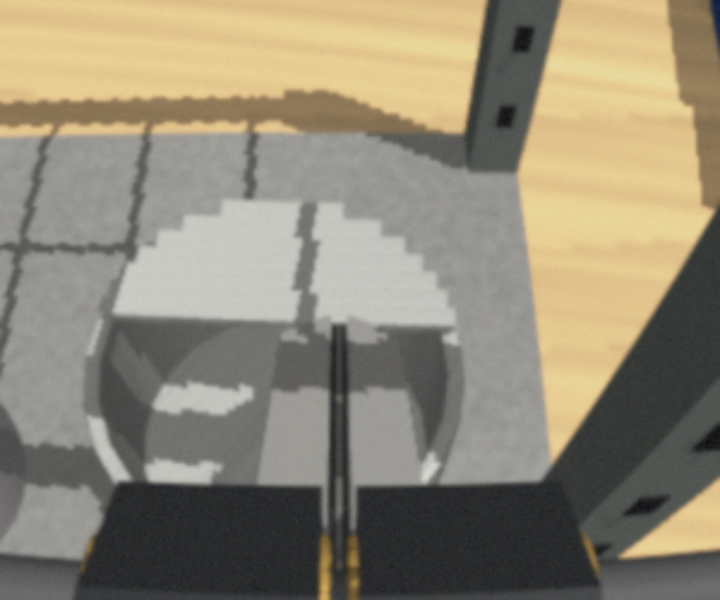

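Run:
```python
import numpy as np
from h import *
s=dict(np.load("w6.npz"))
P=lambda u,v:plane(rayw(s,(180+u/2.4,150+v/2.4)),.12)
a,b=P(455,329),P(118,319); v=b-a; print(a,b,np.linalg.norm(v), "label-180 rack:",np.degrees(np.arctan2(v[1],v[0]))-90-8.59)
# rack direction from board rear edge (z=.015)
Q=lambda u,v:plane(rayw(s,(180+u/2.4,150+v/2.4)),.015)
a,b=Q(440,134),Q(20,137); v=b-a; print("edge yaw",np.degrees(np.arctan2(v[1],v[0]))-90)
```

```text
[ 0.67082718 -0.12058971  0.12      ] [ 0.66136415 -0.04575904  0.12      ] 0.07542663867329753 label-180 rack: -1.3826754439037323
edge yaw 8.74207533201556
```

Emit:
move_arm:
  series:
    - [[0,0,0],[-0.002,0.003,0],0]
    - [[0,0,0],[-0.004,0,0.003],0]
    - [[0,0,0],[-0.004,0,0.01],0]
    - [[0,0,0],[-0.01,0,0.015],0]
    - [[0,0,0],[-0.02,0,0.01],0]
    - [[0,0,0],[-0.03,0,0.0],0]
    - [[0,0,0],[-0.03,0,0],0]
    - [[0,0,0],[-0.03,0,0],0]
    - [[0,0,0],[-0.03,0,0],0]
    - [[0,0,0],[-0.02,0,0],0]

```text
clock: 8.55
ee_pos: [0.4726, -0.0963, 0.163]
tcp_rot: [[0.756, 0.147, -0.638], [0.111, -0.989, -0.096], [-0.645, 0.002, -0.764]]
ft_force: [-0.8, -0.2, -0.0]
grip_width: 0.0006
```

```bash
python3 snap.py w7
```

```text
(no output)
```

View pics/w7.png

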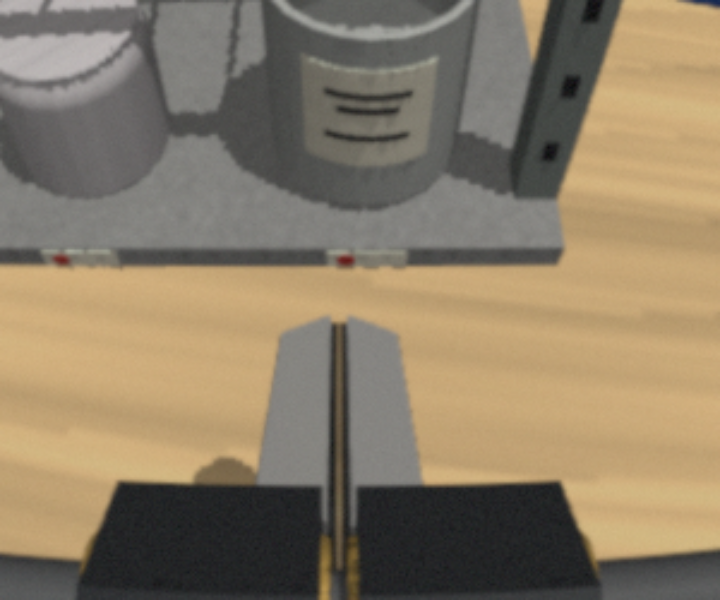

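Label is now visible at the front: corners ~(301,55), (438,56), (430,165), (307,153) in the crop. I'll measure its bearing.

Run:
```python
import numpy as np
from h import *
s=dict(np.load("w7.npz"))
C=np.array([.654,-.0825])
def cyl(u,v,r=.042,C=C):
    o,d=rayw(s,(180+u/2.4,150+v/2.4)); A=d[:2]@d[:2]; e=o[:2]-C;B=2*e@d[:2];D=e@e-r*r
    t=(-B-np.sqrt(B*B-4*A*D))/2/A;return o+t*d
an=lambda X:np.degrees(np.arctan2(X[1]-C[1],X[0]-C[0]))%360-8.59
for dy in(-.002,0,.002):
  Cc=C+[0,dy]
  r=[]
  for q in[(301,55),(438,57),(307,153),(431,164),(304,100),(434,108),(325,92),(412,94),(326,134),(409,135)]:
    X=cyl(*q,C=Cc); r.append(((np.degrees(np.arctan2(X[1]-Cc[1],X[0]-Cc[0]))%360)-8.59,X[2]))
  r=np.array(r);print(dy,np.round(r,3).tolist()); print((r[::2,0]+r[1::2,0])/2)
# silhouette bearings -> axis
cam=-s["R"].T@s["t"]
for (u1,u2,v) in[(272,462,100),(275,458,130)]:
  b=[np.arctan2(*rayw(s,(180+u/2.4,150+v/2.4))[1][1::-1]) for u in(u1,u2)]
  m=np.mean(b);print("axis bearing err y:",cam[1]+np.tan(m)*(C[0]-cam[0]), "range",.042/np.sin(abs(b[0]-b[1])/2),np.linalg.norm(C-cam[:2]))
```

```text
-0.002 [[139.336, 0.103], [209.964, 0.107], [140.68, 0.047], [215.226, 0.042], [140.107, 0.079], [211.694, 0.079], [153.291, 0.09], [197.507, 0.092], [153.55, 0.065], [198.211, 0.068]]
[174.64995761 177.95304063 175.90036207 175.39900242 175.88069961]
0 [[142.932, 0.105], [213.591, 0.106], [144.197, 0.048], [219.258, 0.039], [143.657, 0.081], [215.44, 0.077], [156.29, 0.09], [200.554, 0.091], [156.542, 0.066], [201.281, 0.066]]
[178.26167279 181.7275143  179.54865285 178.421774   178.91125611]
0.002 [[146.346, 0.106], [217.448, 0.104], [147.548, 0.05], [223.654, 0.036], [147.034, 0.082], [219.452, 0.074], [159.218, 0.091], [203.69, 0.089], [159.464, 0.067], [204.444, 0.065]]
[181.89696709 185.60096932 183.24316274 181.45362687 181.95388709]
axis bearing err y: -0.08286654003268303 range 0.2625191359776283 0.25436679291629993
axis bearing err y: -0.08321409685517207 range 0.26159208968496817 0.25436679291629993
```

Label bearing is about 178–179° by both the label and the chord (chord length 75 mm as it should be), so it is square within about 2°. Now to the pot, changing the tilt to 15°.

Emit:
move_arm:
  series:
    - [[-0.522,3.46,0],[-0.0038,-0.0266,0.002],0.028]
    - [[-0.522,3.46,0],[-0.0038,-0.0266,0],0.028]
    - [[-0.522,3.46,0],[-0.0038,-0.0266,0],0.028]
    - [[-0.522,3.46,0],[-0.0038,-0.0266,0],0.028]
    - [[-0.522,3.46,0],[-0.0038,-0.0266,0],0.028]
    - [[-0.522,3.46,0],[-0.0038,-0.0266,0],0.028]
    - [[-0.522,3.46,0],[-0.0038,-0.0266,0],0.028]
    - [[-0.522,3.46,0],[-0.0038,-0.0266,0],0.028]
    - [[-0.522,3.46,0],[-0.0038,-0.0266,0],0.028]
    - [[-0.522,3.46,0],[-0.0038,-0.0266,0],0.028]

```text
clock: 9.6
ee_pos: [0.437, -0.3639, 0.1659]
tcp_rot: [[0.254, 0.148, -0.956], [0.036, -0.989, -0.144], [-0.967, 0.002, -0.256]]
ft_force: [0.2, 0.1, 0.1]
grip_width: 0.028
```

```bash
python3 snap.py w8
python3 - <<'E'
from rig import cams,manip
from h import *
s=cams.snapshot("top"); c=cams.snapshot("scene")
for n,q in(("t",s),("c",c)): np.savez(n+"8.npz",**{k:q[k] for k in q})
o=manip.get_obs(); print(o["ee_pos"],o["grip_width"],np.round(o["tcp_rot"],3).tolist(),np.round(o["qpos"],2))
print("scene ray at .055",plane(ray(c,(275.4,184.75)),.055))
E
```

```text
[ 0.43783373 -0.36350289  0.16555106] 0.02800079675802049 [[0.256, 0.149, -0.955], [0.037, -0.989, -0.144], [-0.966, 0.002, -0.259]] [-0.97  0.23  1.75  0.27  1.06  0.33]
scene ray at .055 [ 0.43838208 -0.35998506  0.055     ]
```

View pics/w8.png

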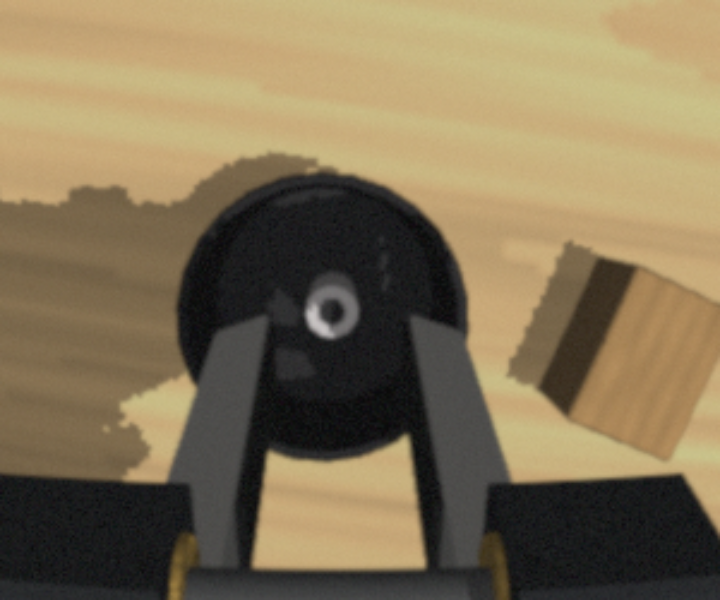

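Run:
```python
from h import *
s=dict(np.load("w8.npz"))
P=lambda u,v,z:plane(rayw(s,(180+u/2.4,150+v/2.4)),z)
print("spacer",P(332,309,.055))
pts=np.array([P(u,v,.074)[:2] for u,v in[(179,310),(190,250),(240,193),(325,173),(405,195),(455,255),(467,310),(325,460),(280,450),(385,446)]])
A=np.c_[2*pts,np.ones(len(pts))];x=np.linalg.lstsq(A,(pts**2).sum(1),rcond=None)[0];print("pot",x[:2],np.sqrt(x[2]+x[:2]@x[:2]))
print("mid of fingertips", P(339,318,.15))
```

```text
spacer [ 0.43727209 -0.36316064  0.055     ]
pot [ 0.43658894 -0.36023784] 0.04536852098303963
mid of fingertips [ 0.44776365 -0.36348656  0.15      ]
```

Emit:
move_arm:
  series:
    - [[0,0,0],[0,0.001,-0.015],0.028]
    - [[0,0,0],[0,0,-0.015],0.028]
    - [[0,0,0],[0,0,-0.015],0.028]
    - [[0,0,0],[0,0,-0.015],0.028]
    - [[0,0,0],[0,0,-0.012],0.028]
    - [[0,0,0],[0,0,-0.012],0.028]
    - [[0,0,0],[0,0,-0.012],0.028]
    - [[0,0,0],[0,0,-0.011],0.028]
    - [[0,0,0],[0,0,-0.01],0.028]
    - [[0,0,0],[0,0,-0.01],0.028]

```text
clock: 10.75
ee_pos: [0.4365, -0.3608, 0.0377]
tcp_rot: [[0.255, 0.15, -0.955], [0.038, -0.989, -0.145], [-0.966, 0.0, -0.258]]
ft_force: [-0.4, 0.9, -0.4]
grip_width: 0.0276
```

```bash
python3 snap.py w9
```

```text
(no output)
```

View pics/w9.png

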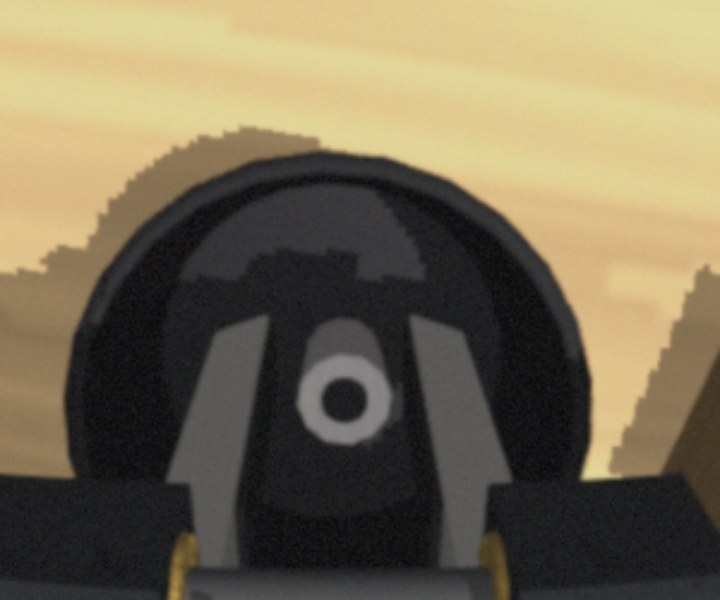

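The fingers are inside the pot with the spacer centred between them (ring at (345,400)). Close.

Emit:
move_arm:
  series:
    - [[0,0,0],[0,-0.001,0],0.022]
    - [[0,0,0],[0,0,0],0.01]
    - [[0,0,0],[0,0,0],0.01]
    - [[0,0,0],[0,0,0],0.01]
    - [[0,0,0],[0,0,0],0.01]
    - [[0,0,0],[0,0,0],0.01]
    - [[0,0,0],[0,0,0.01],0.01]
    - [[0,0,0],[0,0,0.015],0.01]
    - [[0,0,0],[0,0,0.02],0.01]
    - [[0,0,0],[0,0,0.02],0.01]
  newtons: 25

```text
clock: 11.8
ee_pos: [0.4364, -0.3616, 0.1047]
tcp_rot: [[0.255, 0.15, -0.955], [0.038, -0.989, -0.145], [-0.966, 0.0, -0.258]]
ft_force: [0.0, -0.3, 0.1]
grip_width: 0.0171
```

```bash
python3 snap.py w10
```

```text
(no output)
```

View pics/w10.png

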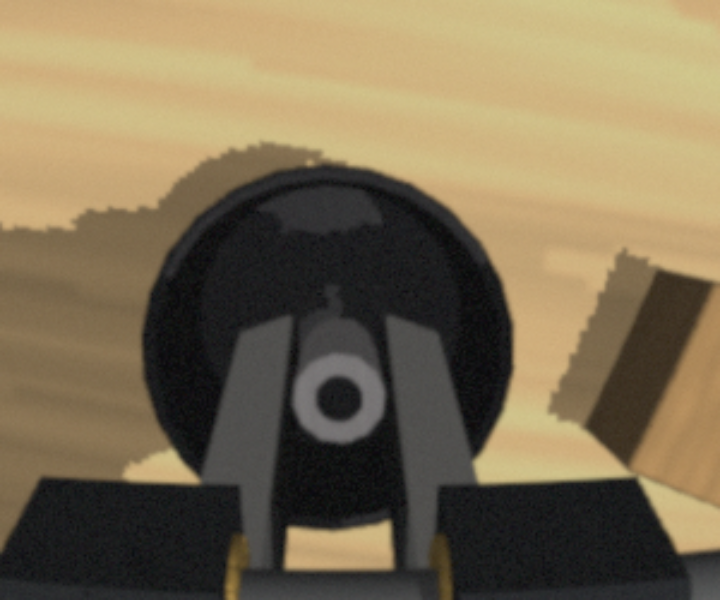

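Emit:
move_arm:
  series:
    - [[0,0,0],[0,0,0.042],0.01]
    - [[0,0,0],[0,0,0.04],0.01]
    - [[0.65,-4.33,0],[0.018,0.0336,0],0.01]
    - [[0.65,-4.33,0],[0.018,0.0336,0],0.01]
    - [[0.65,-4.33,0],[0.018,0.0336,0],0.01]
    - [[0.65,-4.33,0],[0.018,0.0336,0],0.01]
    - [[0.65,-4.33,0],[0.018,0.0336,0],0.01]
    - [[0.65,-4.33,0],[0.018,0.0336,0],0.01]
    - [[0.65,-4.33,0],[0.018,0.0336,0],0.01]
    - [[0.65,-4.33,0],[0.018,0.0336,0],0.01]

```text
clock: 12.85
ee_pos: [0.5784, -0.0957, 0.1861]
tcp_rot: [[0.753, 0.15, -0.641], [0.114, -0.989, -0.098], [-0.648, 0.001, -0.761]]
ft_force: [0.9, 0.5, 0.0]
grip_width: 0.0175
```

```bash
python3 snap.py w11; python3 -c "
from rig import manip;import numpy as np
o=manip.get_obs();print(o['ee_pos'],np.round(o['tcp_rot'],3).tolist(),o['grip_width'])"
```

```text
[ 0.57715938 -0.09078735  0.1841187 ] [[0.752, 0.154, -0.641], [0.121, -0.988, -0.096], [-0.648, -0.005, -0.761]] 0.017514255454365257
```

View pics/w11.png

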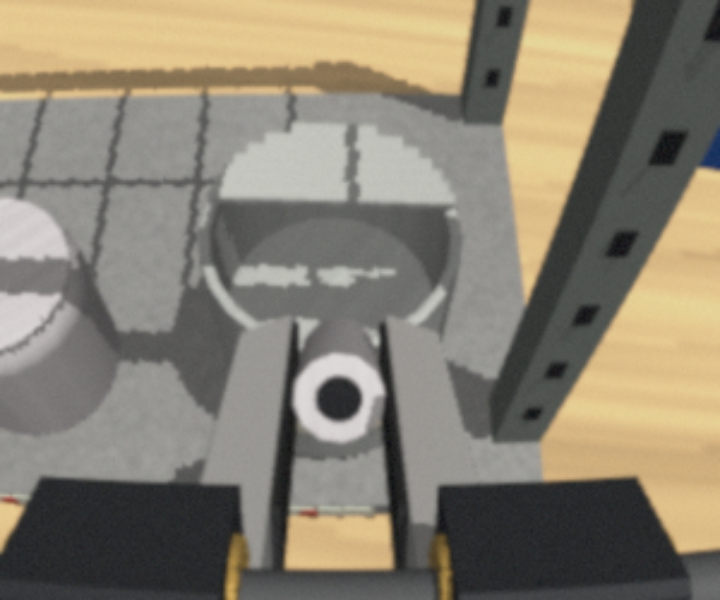

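Run:
```python
import numpy as np
from h import *
s=dict(np.load("w11.npz"))
P=lambda u,v:plane(rayw(s,(180+u/2.4,150+v/2.4)),.12)
a,b=P(458,206),P(215,202); v=b-a; print(a,b,np.linalg.norm(v), np.degrees(np.arctan2(v[1],v[0]))-90-8.59)
Q=lambda u,v:plane(rayw(s,(180+u/2.4,150+v/2.4)),.015)
a,b=Q(500,97),Q(40,98); v=b-a; print("edge yaw",np.degrees(np.arctan2(v[1],v[0]))-90)
```

```text
[ 0.67140724 -0.12179431  0.12      ] [ 0.66097238 -0.04388241  0.12      ] 0.07860757722526306 -0.9616863193636469
edge yaw 8.400284699972005
```

Emit:
move_arm:
  series:
    - [[0,0,0],[0.0107,0.0012,0],0.01]
    - [[0,0,0],[0.0107,0.0012,0],0.01]
    - [[0,0,0],[0.0107,0.0012,0],0.01]
    - [[0,0,0],[0.0107,0.0012,0],0.01]
    - [[0,0,0],[0.0107,0.0012,-0.004],0.01]
    - [[0,0,0],[0.0107,0.0012,-0.006],0.01]
    - [[0,0,0],[0,0,-0.008],0.01]
    - [[0,0,0],[0,0,-0.008],0.01]
    - [[0,0,0],[0,0,0],0.01]
    - [[0,0,0],[0,0,0],0.01]

```text
clock: 13.9
ee_pos: [0.6432, -0.09, 0.1596]
tcp_rot: [[0.751, 0.151, -0.643], [0.115, -0.989, -0.098], [-0.65, -0.0, -0.76]]
ft_force: [-0.4, 0.5, -0.4]
grip_width: 0.0175
```

```bash
python3 snap.py w12
```

```text
(no output)
```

View pics/w12.png

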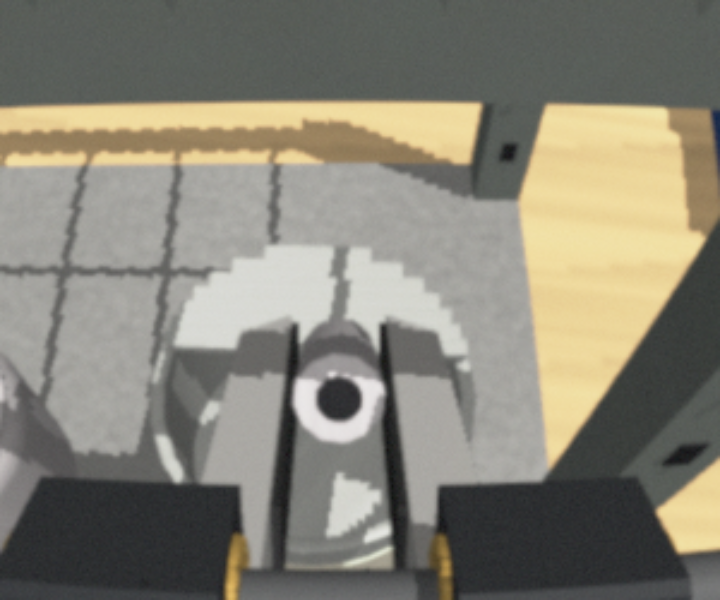

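The spacer's leading edge would catch the cover, so I'll shift 8 mm to the front and 6 mm in +y before lowering.

Emit:
move_arm:
  series:
    - [[0,0,0],[-0.0045,0.0025,0],0.01]
    - [[0,0,0],[-0.0045,0.0025,0],0.01]
    - [[0,0,0],[0,0,-0.004],0.01]
    - [[0,0,0],[0,0,-0.004],0.01]
    - [[0,0,0],[0,0,-0.004],0.01]
    - [[0,0,0],[0,0,-0.004],0.01]
    - [[0,0,0],[0,0,-0.004],0.01]
    - [[0,0,0],[0,0,-0.004],0.01]
    - [[0,0,0],[0,0,-0.004],0.01]
    - [[0,0,0],[0,0,0],0.01]

```text
clock: 14.95
ee_pos: [0.6335, -0.0848, 0.131]
tcp_rot: [[0.75, 0.151, -0.644], [0.115, -0.989, -0.098], [-0.651, -0.001, -0.759]]
ft_force: [-0.3, -0.0, -0.8]
grip_width: 0.0177
```

```bash
python3 snap.py w13
```

```text
(no output)
```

View pics/w13.png

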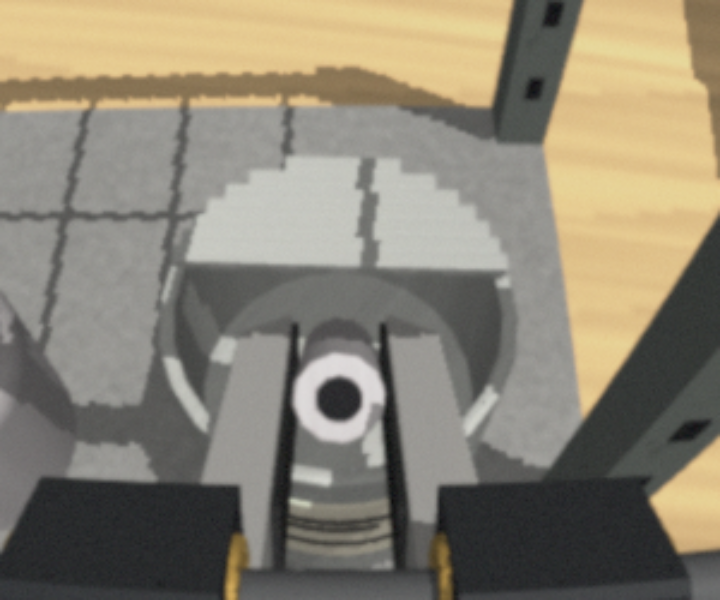

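Emit:
move_arm:
  series:
    - [[0,0,0],[0.002,0,-0.004],0.01]
    - [[0,0,0],[0.002,0,-0.004],0.01]
    - [[0,0,0],[0,0,0],0.01]
    - [[0,0,0],[0,0,0],0.024]
    - [[0,0,0],[0,0,0],0.028]
    - [[0,0,0],[0,0,0],0.028]
    - [[0,0,0],[0,0,0],0.028]
    - [[0,0,0],[0,0,0],0.028]
    - [[0,0,0],[0,0,0],0.028]
    - [[0,0,0],[0,0,0],0.028]

```text
clock: 16.0
ee_pos: [0.6379, -0.0847, 0.124]
tcp_rot: [[0.751, 0.151, -0.642], [0.115, -0.989, -0.099], [-0.65, 0.0, -0.76]]
ft_force: [0.7, 0.9, 0.2]
grip_width: 0.0283
```

```bash
python3 snap.py w14
```

```text
(no output)
```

View pics/w14.png

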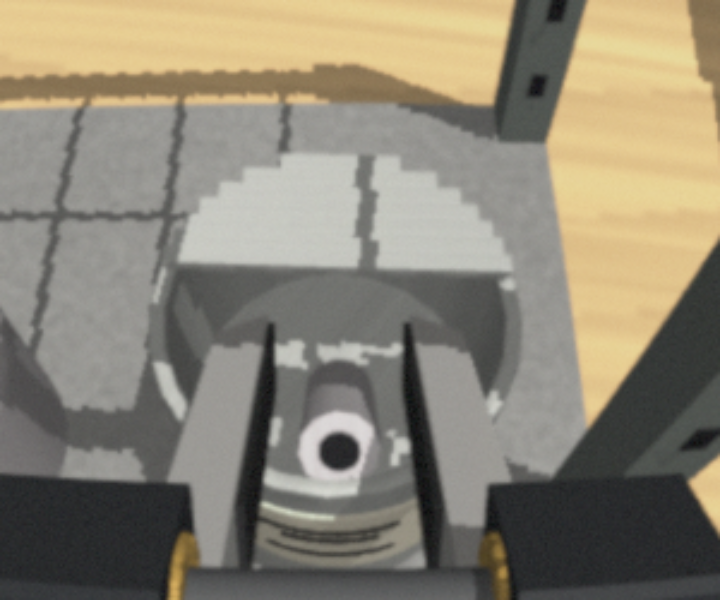

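The spacer has dropped in and leans against the front wall, between the open fingers. I'll retreat along the tool axis.

Emit:
move_arm:
  series:
    - [[0,0,0],[-0.0075,-0.0012,0.0065],0.028]
    - [[0,0,0],[-0.0075,-0.0012,0.0065],0.028]
    - [[0,0,0],[-0.0075,-0.0012,0.0065],0.028]
    - [[0,0,0],[-0.015,-0.0023,0.013],0.028]
    - [[0,0,0],[-0.0225,-0.0035,0.013],0.028]
    - [[0,0,0],[-0.03,-0.0046,0.01],0.028]
    - [[0,0,0],[-0.03,0,0],0.028]
    - [[0,0,0],[-0.02,0,0],0.028]
    - [[0,0,0],[-0.01,0,0],0.028]
    - [[0,0,0],[0,0,0],0.028]

```text
clock: 17.05
ee_pos: [0.4868, -0.0992, 0.1793]
tcp_rot: [[0.751, 0.149, -0.643], [0.112, -0.989, -0.097], [-0.65, 0.001, -0.76]]
ft_force: [0.1, -0.0, -0.2]
grip_width: 0.0278
```

```bash
python3 snap.py w15
python3 - <<'E'
from rig import cams
import cv2
t=cams.snapshot("top")["img"];s=cams.snapshot("scene")["img"]
cv2.imwrite("pics/t15.png",t[:,:,::-1]);cv2.imwrite("pics/s15.png",cv2.resize(s[150:390,220:540,::-1],(800,600),interpolation=cv2.INTER_CUBIC))
E
```

```text
(no output)
```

View pics/w15.png

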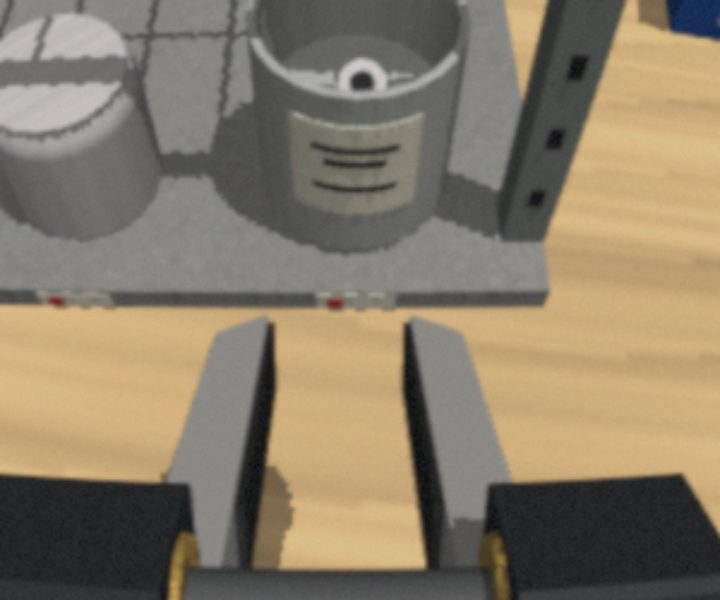

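View pics/s15.png

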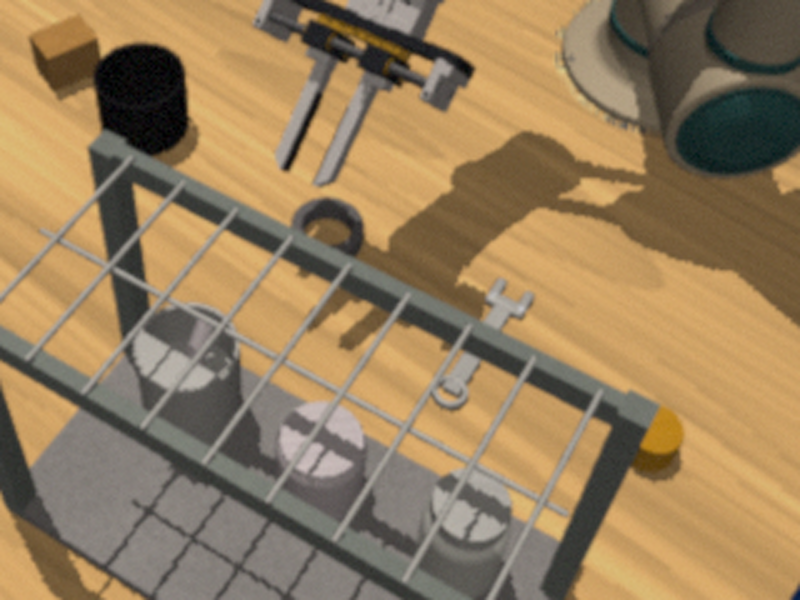

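View pics/t15.png

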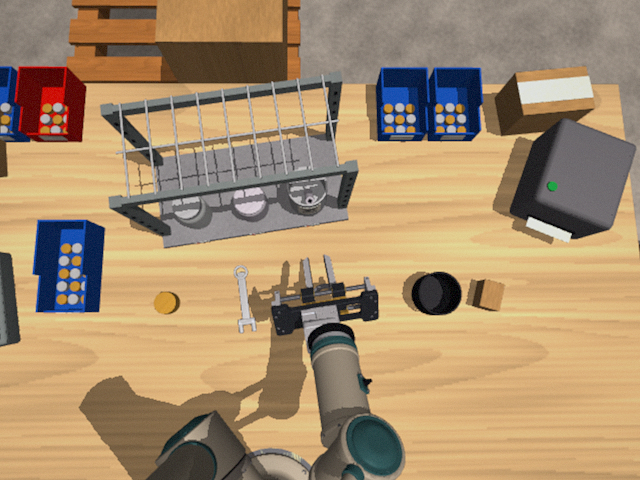

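Run:
```python
import numpy as np
from h import *
s=dict(np.load("w15.npz"))
def run(C):
  r=[]
  for u,v in[(289,111),(426,113),(295,203),(415,212),(292,160),(420,164),(311,146),(400,149),(313,184),(396,186)]:
    o,d=rayw(s,(180+u/2.4,150+v/2.4)); A=d[:2]@d[:2]; e=o[:2]-C;B=2*e@d[:2];D=e@e-.042**2
    X=o+d*(-B-np.sqrt(B*B-4*A*D))/2/A; r.append(np.degrees(np.arctan2(X[1]-C[1],X[0]-C[0]))%360-8.59)
  r=np.array(r);return np.round((r[::2]+r[1::2])/2,1)
cam=-s["R"].T@s["t"];C=np.array([.654,-.0825])
b=[np.arctan2(*rayw(s,(180+u/2.4,150+150/2.4))[1][1::-1]) for u in(256,452)]
y=cam[1]+np.tan(np.mean(b))*(C[0]-cam[0]);print("axis y by silhouette",y)
print(run(C),run(np.array([.654,y])))
```

```text
axis y by silhouette -0.08214657116085475
[179.4 180.  179.5 178.7 178.7] [180.  180.7 180.1 179.2 179.3]
```

Run:
```python
from rig import manip
print(manip.finish_job(), manip.get_obs()["clock"])
```

```text
the job is handed in; nothing more can be done
the job is handed in; nothing more can be done
```

The canister's label now faces squarely out of the rack's front and the spacer is inside it. The job was handed in at about 17 s of the 72 s allowed.

- **Turning:** I rolled the canister about +156° by pushing the edge of its cover round with the closed fingertips, reaching through the open half of its top.
- **Spacer:** I then lifted the spacer out of the pot and lowered it, tilted, through the half-open top. After release it rests inside on the open side.

**Last checks:**
- **Label:** its bearing measures 179–181°, where 180° is square. The cover's edge, measured before I put the spacer in, gave 179°.
- **Spacer:** the wrist, top and scene pictures all show it inside the canister, in the open half. I judged this by eye and did not measure how far its top sits below the rim.
- **Everything else:** the pot, carton, tape roll, weight, wrench, jar and tin look in place in the last pictures, though I compared them by eye only. The gripper was clear of everything.

**Contact:** the first dip into the canister met about 10 N from below and I backed off. Contact forces read between moves did not go above about 11 N. Earlier label measurements scattered between 178° and 182°, within calibration error.

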